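Push a bin of rejects through the sprung flaps of the quarantine bay

TASK

Slide the blue bin of rejected caps along the bench, without lifting it, and push it through the two yellow sprung flaps into the red quarantine bay, far enough that both flaps swing fully shut behind it. Leave it standing upright in the bay, and do not disturb the other things on the bench.

Things in the scene. Friction and masses are not known exactly. Their poses are not given: they have to be found in the camera images.
- bin_center (a point): Centre, half-way up, of the open blue plastic bin of rejected caps on the bench in front of the yellow flaps: 68 mm wide (own x), 94 mm long (own y), 47 mm high, thin walls. Its +y end wall is lower (30 mm) and roughly faces the flaps at the start; the other walls are 47 mm high. About 0.25 kg. It slides on the bench; push it on its -y end wall or grip it across its 68 mm width.
- reject_bay: Red sheet-metal quarantine bay fixed on the bench, without a floor (the bin slides on the bench). Origin: on the bench top, mid-gate between the two yellow flaps; +x is the way in. Behind the flaps its side walls are 104 mm apart and 56 mm high, up to a rubber stop pad at x = 194 mm. Open above as far as x = 138 mm, then a cover 56 to 59 mm above the bench.
- bay_mouth (a point): Middle of the bay's open mouth, on the bench 92 mm in front of the flaps (bay x = -92 mm). Here two 40 mm high red guides stand 156 mm apart; they narrow to 92 mm at bay x = -34 mm, where two posts 56 mm high keep the lane 92 mm wide up to the flaps. Axes as the bay.
- flap_left (a joint): Yellow swing flap on the bay's +y side, 45 mm long and 44 mm high, top edge 49 mm above the bench, hinged on an upright pin at the gate post. 0 is shut (across the lane); grows to 1.6 rad as it swings into the bay (inwards only, tip sweeps 46 mm past the gate). A light spring shuts it (0.024 N m when shut, 0.07 N m when open).
- flap_right (a joint): The mirror-image yellow flap on the bay's -y side; same size, sense and spring.
- oil_bottle: Small yellow oil bottle with red spout, 36 mm across, 98 mm high; bystander, to be left alone. Origin: centre of its underside.
- setting_master: Stepped steel cylinder, 30 mm across, 43 mm high; bystander, to be left alone. Origin: centre of its underside.
There are look-alikes about, which are no part of the job. What is shaped like the part that bears bin_center but green is not meant.

How it is judged:
By the outcome, as a careful person would: the job done as asked, in the order asked, and still so for the second after the job is handed in, with the robot touching nothing.
It also fails if it takes over 51 s, if anything falls off the work surface, if the arm or the gripper's body presses on something with over 40 N, if the wrist force passes 120 N, or if a joint passes its speed limit or range.

ROBOT

A 6-joint arm with a two-finger parallel gripper is mounted at the origin on the work surface; the furniture and walls round the work are solid. World frame = base frame: x ahead of the robot, y to its left, z up, the work surface at z = 0. Lengths are in m, angles in degrees, forces in N, time in s.
With the tool pointing down it reaches from about 0.4 to 0.825 m from the base axis. Payload 7 kg.
Tool frame: the origin (TCP) lies on the mounting face of the last link; the fingertips stand 178 mm ahead of it and the grasp point (between the pads) lies 159 mm ahead of it (ctrl.tip_extent is the distance from the TCP to the fingertips, in m); z points along the fingers, y is the direction in which the jaws open and shut (so a half turn about z gives the same grasp; the last joint's range is limited). The gripper opens to 88 mm and grips with 3 to 60 N. Pads are 19 mm wide; open, the fingers measure 130 mm over their backs; the gripper's body (78 mm by 193 mm) begins 47 mm behind the grasp point.
Start: joints at [89.903, 20.546, 0.682, 0, -70.136, -16.507], TCP at [0.193, 0.647, 0.405] pointing down, gripper open.
Joint ranges: [-176.03, 176.03], [-82.01, 121.73], [-58.28, 71.71], [-173.87, 95.51], [-174.79, -0.11], [-173.66, 173.66]. Speed limits (degrees/s): [136.94, 136.94, 172.46, 180, 180, 180].

INTERFACE

Orientations are given as [roll, pitch, yaw] about the fixed x, y, z axes, in that order (R = Rz(yaw) Ry(pitch) Rx(roll)).
In Python, from plant import ctrl gives the robot as it stands. The module is installed in compiled form; this text tells all that it offers.
- The arm moves only by the tool carry_out, never from a script. Its argument "moves" is text: rows parted by semicolons, each of 7 numbers parted by spaces: the finger opening in m, from 0 to 0.0876, then the shift along the tool's x, y, z in m, then the turn, a rotation vector about the tool's x, y, z in rad. A call has 1 to 20 rows; each row is the pose to reach, as a shift and turn from the pose commanded when the call began, along the tool's axes at that moment; what a row does not reach only later rows make up. A row lasts 1/10 s, in which the tool goes at most 50 mm and 8.59 degrees, less where a joint would pass 70% of its speed; a pose out of reach is approached as far as the arm can. A call with a gripper value outside its range is refused whole. The fingers move at their own pace and stop on an object; the grip force is fixed at half the most. Time passes only in rows, so rows that repeat a pose let the fingers close. It gives the time, the measured TCP pose, the force and the opening at its end, in the units of the state.
- ctrl.get_obs(): the state, without advancing time (a new reading comes with each control period).
- ctrl.snapshot(name): name is "side" or "top" or "wrist"; returns a dict with "image" (420x560x3 uint8, red, green, blue), "K" (3x3 intrinsics, pixels), "R" (3x3) and "t" (3): a world point X has camera coordinates R X + t. Camera axes: x right, y down, z forward; pixel columns grow to the right and rows downward; lengths in m; the calibration is good to about 2 mm. A picture is of the moment at which its call begins. There is no depth.
- ctrl.close_job(): hands the job in, once; it reports no verdict.
Trained networks look in a picture, given as the dict that the camera call returned (one of the last four; its "shot" number tells which), for a name from the list of things; names that differ only in an ending like _2 or _b are one class to them, and where a whole thing is asked for, a point or a joint stands for the part that bears it (a point fixed in the world has none). Each returns a list of dicts, best first, with "confidence" (0 to 1); they miss things now and then, are a little off and sometimes report something else, mostly with a low value. They report only what shows in the picture. A call takes as long as a camera call. They do not tell look-alikes from the thing itself.
- ctrl.recognise(picture, label): "extent" ([left, top, right, bottom] in pixels, round what is visible of it).
- ctrl.trace(picture, label): "region" (420x560 bool, what is visible of it) and "extent" ([left, top, right, bottom] in pixels, round what is visible of it).
- ctrl.mark_of(picture, label): "at" ([row, column] in pixels: a listed point, or the origin of a listed thing).
The state is a dict: "clock": time; "joint_pos": joint angles; "qvel": joint speeds; "tau": joint torques, N m; "tool_pos": TCP position; "orientation": TCP orientation; "force": force on the tool from outside, world axes, zero at the start; "moment": the same for the moment, N m; "opening": finger opening in m.
Only numpy, scipy, OpenCV 4.12 (cv2) and the standard library are available. Lean on these libraries where they do the work, as an engineer would, in place of code of your own. Each camera call takes 0.05 s, during which the arm holds its last target.

## Working session

There is one attempt and no reset: what is moved stays moved. The work goes in short steps, Python scripts to look and compute and a tool call to move; the robot and the scene stay as the last step left them, time stands still between calls to the robot, and variables do not carry over. Pictures are saved under pics/ and viewed, and the job is handed in when it is done.

Besides the shell and the picture viewer there is one more tool, called after "Call:" as name(argument=value, ...) on one line, values as JSON. carry_out: Moves the arm, as the interface text tells. Its arguments: {"type":"object","properties":{"moves":{"type":"string"}},"required":["moves"]}

```bash
mkdir -p pics; ls; python3 - <<'E'
from plant import ctrl
import cv2,numpy as np
o=ctrl.get_obs();print(o)
for n in ["top","side","wrist"]:
    p=ctrl.snapshot(n)
    cv2.imwrite(f"pics/{n}0.png",p["image"][:,:,::-1])
    print(n,p["K"].tolist(),p["R"].round(4).tolist(),p["t"].round(4).tolist())
    for l in ["bin_center","reject_bay","bay_mouth","oil_bottle","setting_master","flap_left","flap_right"]:
        try: print(l,[(np.round(d["at"],1).tolist(),round(d["confidence"],2)) for d in ctrl.mark_of(p,l)][:4])
        except Exception as e: print(l,e)
print(ctrl.get_obs()["clock"])
E
```

```text
pics
{'clock': 0.0, 'joint_pos': array([ 8.99011790e+01,  2.05898854e+01,  6.33075757e-01, -2.01863632e-02,
       -7.01344724e+01, -1.65051864e+01]), 'qvel': array([-0.05389561,  0.04145412, -0.02197574, -0.01543625, -0.0126756 ,
       -0.09491761]), 'tau': array([ 1.72301275e-04, -5.82718384e+01,  2.93053293e+01,  6.99734464e+00,
        6.72531605e-03, -1.66050236e-04]), 'tool_pos': array([0.19284934, 0.64665617, 0.40373442]), 'orientation': array([ 1.79907088e+02, -7.74141895e-03, -1.66108759e+01]), 'force': array([-0.26854819, -0.35043754,  0.65808081]), 'moment': array([-0.02195195, -0.01652804,  0.02170335]), 'opening': 0.08781943772369341}
top [[534.8784662863204, 0.0, 277.11646280693884], [0.0, 534.8784662863204, 202.62979999401878], [0.0, 0.0, 1.0]] [[-0.0259, -0.9997, -0.0018], [-0.9854, 0.0258, -0.1682], [0.1682, -0.0026, -0.9858]] [0.0005, 0.5741, 0.9624]
bin_center [([182.1, 160.2], 0.98), ([246.0, 197.5], 0.66)]
reject_bay [([245.5, 296.5], 0.62)]
bay_mouth []
oil_bottle [([142.3, 333.0], 0.77)]
setting_master [([142.7, 389.9], 0.78)]
flap_left it knows: bay_mouth, bi
[... 472 characters left out ...]
tle [([253.4, 338.2], 0.92)]
setting_master [([290.4, 359.5], 0.65)]
flap_left it knows: bay_mouth, bin_center, oil_bottle, reject_bay, setting_master
flap_right it knows: bay_mouth, bin_center, oil_bottle, reject_bay, setting_master
wrist [[328.4252734365038, 0.0, 283.79115778204726], [0.0, 328.4252734365038, 214.06123962103746], [0.0, 0.0, 1.0]] [[-0.2862, -0.9582, 0.0018], [-0.9123, 0.273, 0.3052], [-0.2929, 0.0857, -0.9523]] [0.6747, -0.0389, 0.3921]
bin_center []
reject_bay []
bay_mouth []
oil_bottle []
setting_master []
flap_left it knows: bay_mouth, bin_center, oil_bottle, reject_bay, setting_master
flap_right it knows: bay_mouth, bin_center, oil_bottle, reject_bay, setting_master
0.9
```

View pics/top0.png

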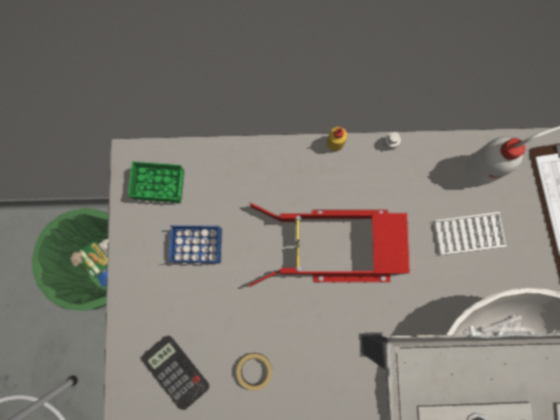

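View pics/side0.png

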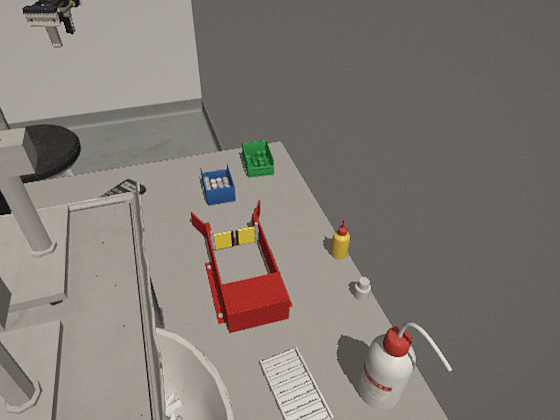

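View pics/wrist0.png

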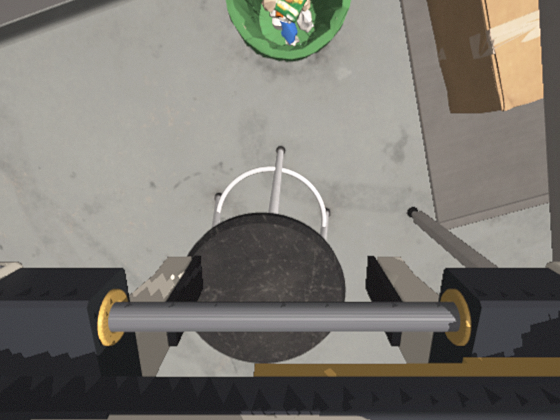

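The top view shows two candidate bins: green at (col 157, row 182) and blue at (197, 246). The blue one is in line with the yellow flaps (298, 245), so it is the one meant. The bay runs rightwards in the image, which is about world −y. Next I'll confirm this with a crop and measure.

```bash
cat > h.py <<'E'
import numpy as np,cv2
from plant import ctrl
def ray(p,uv,z):
    R,t,K=map(np.array,(p["R"],p["t"],p["K"])); C=-R.T@t
    d=R.T@np.linalg.inv(K)@np.array([uv[0],uv[1],1.]); s=(z-C[2])/d[2]; return C+s*d
def proj(p,X):
    R,t,K=map(np.array,(p["R"],p["t"],p["K"])); c=(np.atleast_2d(X)@R.T+t)@K.T; return c[:,:2]/c[:,2:]
def frame(o,yaw,pts):
    c,s=np.cos(yaw),np.sin(yaw); pts=np.array(pts,float)
    return np.c_[o[0]+c*pts[:,0]-s*pts[:,1], o[1]+s*pts[:,0]+c*pts[:,1], pts[:,2]]
def draw(p,im,sc,off,P,col,closed=True):
    q=((proj(p,P)-off)*sc).round().astype(int); cv2.polylines(im,[q.reshape(-1,1,2)],closed,col,1,cv2.LINE_AA)
def crop(p,x0,y0,w,h,sc):
    return cv2.resize(np.ascontiguousarray(p["image"][y0:y0+h,x0:x0+w,::-1]),None,fx=sc,fy=sc,interpolation=cv2.INTER_CUBIC),np.array([x0,y0])
def bay(p,im,sc,off,o,yaw):
    for s in (1,-1):
        draw(p,im,sc,off,frame(o,yaw,[(-.092,s*.078,.04),(-.034,s*.046,.04)]),(255,255,0),False)
        draw(p,im,sc,off,frame(o,yaw,[(-.034,s*.046,.056),(0,s*.046,.056)]),(255,255,0),False)
        draw(p,im,sc,off,frame(o,yaw,[(0.0,s*.052,.056),(.138,s*.052,.056)]),(255,255,0),False)
        draw(p,im,sc,off,frame(o,yaw,[(0,0,.049),(0,s*.045,.049)]),(255,0,0),False)
    draw(p,im,sc,off,frame(o,yaw,[(.138,-.052,.059),(.138,.052,.059)]),(255,255,0),False)
def binn(p,im,sc,off,o,yaw):
    a,b=.034,.047
    draw(p,im,sc,off,frame(o,yaw,[(-a,b,.03),(-a,b,.047),(-a,-b,.047),(a,-b,.047),(a,b,.047),(a,b,.03)]),(0,255,255))
    draw(p,im,sc,off,frame(o,yaw,[(-a,b,0),(-a,-b,0),(a,-b,0),(a,b,0)]),(0,0,255))
E
python3 - <<'E'
from h import *
for n in ["top","side"]:
    p=ctrl.snapshot(n)
    b=[d for d in ctrl.mark_of(p,"bin_center")]
    for d in b: print(n,"bin",ray(p,d["at"][::-1],.0235).round(4),d["confidence"])
    for l in ["reject_bay","oil_bottle","setting_master"]:
        for d in ctrl.mark_of(p,l): print(n,l,ray(p,d["at"][::-1],0).round(4),d["confidence"])
    if n=="top":
        for d in ctrl.trace(p,"bin_center"):
            m=d["region"].astype(np.uint8); print(d["extent"],cv2.minAreaRect(cv2.findNonZero(m)))
        # bay edge clicks: wall tops
        for uv,z in [((315,211),.056),((372,211),.056),((315,279),.056),((372,279),.056),((298,219),.049),((298,268),.049)]: print(uv,ray(p,uv,z).round(4))
        im,off=crop(p,120,150,300,150,2.6); cv2.imwrite("pics/c1.png",im)
    else:
        im,off=crop(p,180,130,140,210,2.8); cv2.imwrite("pics/c2.png",im)
E
```

```text
top bin [0.6203 0.2142 0.0235] 0.78
top bin [0.4971 0.1462 0.0235] 0.55
top reject_bay [ 0.4961 -0.0545  0.    ] 0.91
top oil_bottle [ 0.7045 -0.1392  0.    ] 0.85
top setting_master [ 0.7026 -0.2429  0.    ] 0.74
[170.1, 224.2, 221.1, 263.6] ((195.5, 243.5), (39.0, 53.0), 90.0)
[130.6, 159.6, 181.2, 206.1] ((156.1387176513672, 181.3720245361328), (53.19554138183594, 38.42294692993164), 6.115502834320068)
[328.9, 127.0, 346.2, 151.0] ((336.54998779296875, 138.85000610351562), (17.39252471923828, 22.76839828491211), 18.43494987487793)
(315, 211) [ 0.5549 -0.0848  0.056 ]
(372, 211) [ 0.5521 -0.1914  0.056 ]
(315, 279) [ 0.429  -0.0801  0.056 ]
(372, 279) [ 0.4263 -0.1844  0.056 ]
(298, 219) [ 0.5416 -0.0528  0.049 ]
(298, 268) [ 0.4501 -0.0499  0.049 ]
side bin [0.6205 0.2199 0.0235] 0.93
side bin [0.5023 0.1385 0.0235] 0.6
side reject_bay [ 0.4935 -0.0583  0.    ] 0.76
side oil_bottle [ 0.6999 -0.1306  0.    ] 0.64
side setting_master [ 0.6979 -0.2435  0.    ] 0.74
```

View pics/c1.png

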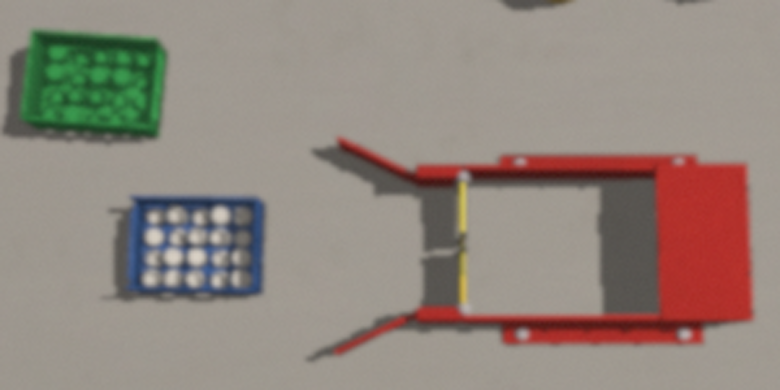

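View pics/c2.png

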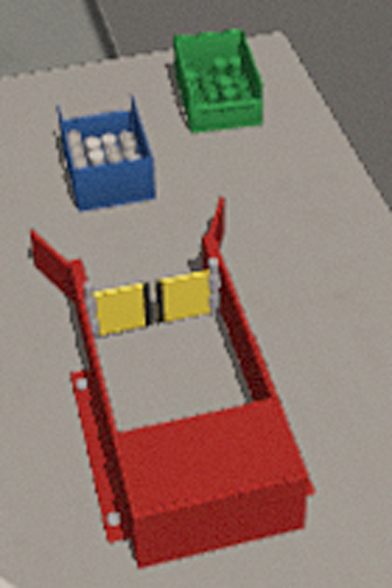

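```bash
cat > fit.py <<'E'
from h import *
import sys
bo=eval(sys.argv[1]); byaw=np.radians(float(sys.argv[2])); o=eval(sys.argv[3]); yaw=np.radians(float(sys.argv[4])); tag=sys.argv[5]
for n in ["top","side"]:
    p=ctrl.snapshot(n)
    if n=="top": im,off=crop(p,150,190,270,105,2.9);sc=2.9
    else: im,off=crop(p,180,130,130,210,2.8);sc=2.8
    bay(p,im,sc,off,o,yaw); binn(p,im,sc,off,bo,byaw); cv2.imwrite(f"pics/{tag}_{n}.png",im)
E
python3 fit.py "(.499,.1435)" -91 "(.496,-.053)" -91.5 f1
```

```text
(no output)
```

View pics/f1_top.png

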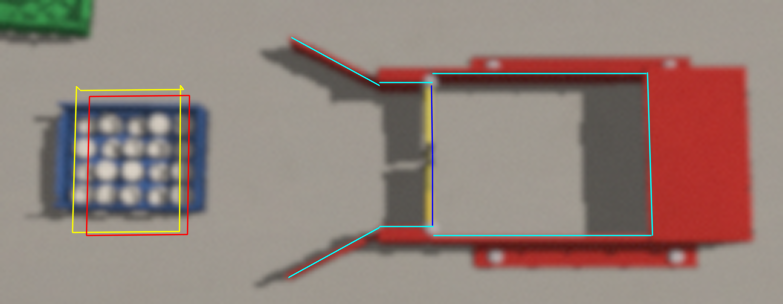

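View pics/f1_side.png

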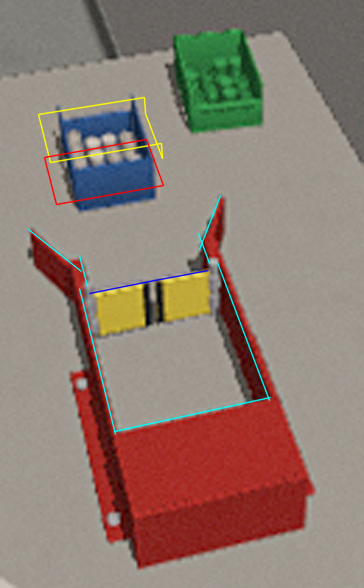

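The bay model fits in both views. My bin yaw was wrong: its own +y points along world −y, so yaw is about 180.

```bash
python3 fit.py "(.499,.1435)" 179 "(.496,-.052)" -91.5 f2
```

```text
(no output)
```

View pics/f2_top.png

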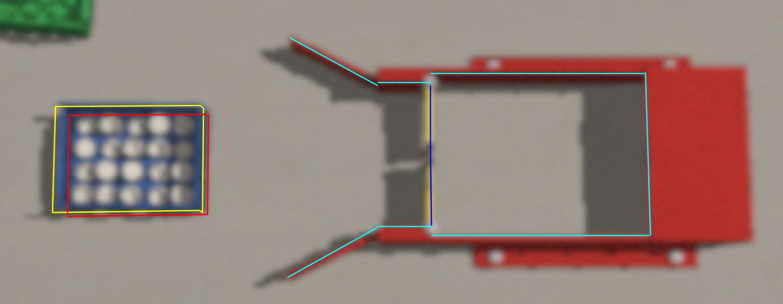

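View pics/f2_side.png

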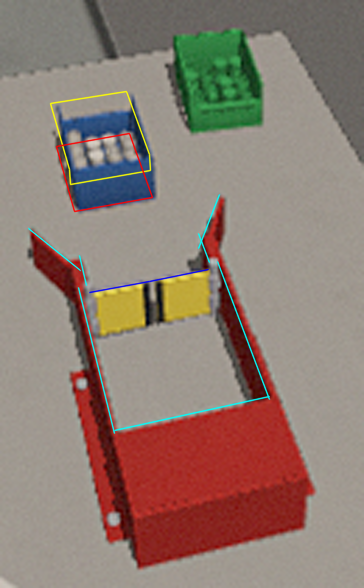

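```bash
python3 - <<'E'
from h import *
p=ctrl.snapshot("side")
im,off=crop(p,192,135,90,75,8); cv2.imwrite("pics/c3.png",im)
E
```

```text
(no output)
```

View pics/c3.png

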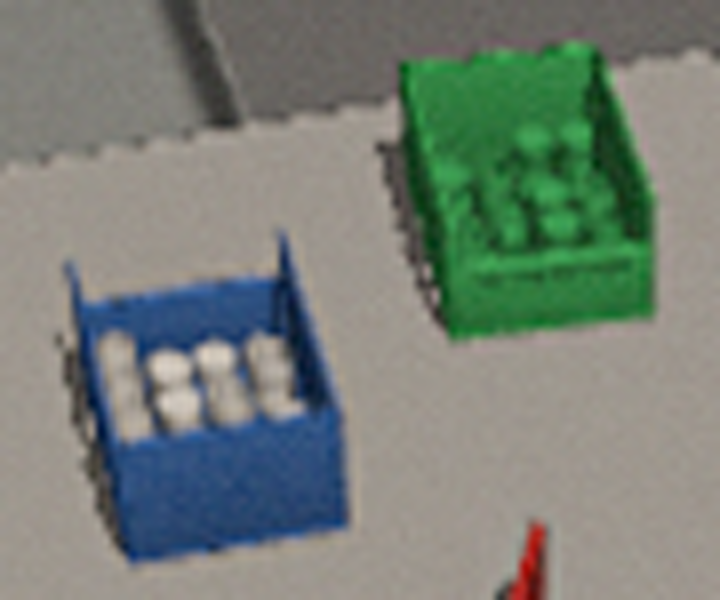

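The blue bin (side crop, about (210, 400)) shows its low end wall facing away from the flaps. The green bin's low end faces the flaps. That contradicts the task text on orientation. The colour still decides it: the blue bin is meant, and green is excluded. I'll refit with the low wall on the far side.

```bash
python3 fit.py "(.4975,.1435)" -1 "(.496,-.052)" -91.5 f3; python3 - <<'E'
from h import *
p=ctrl.snapshot("top")
for z in (0,.15,.3): print(ray(p,(390,337),z).round(3),ray(p,(362,335),z).round(3))
q=ctrl.snapshot("side"); print(proj(q,[[0,0,0],[0.2,-.2,0],[.3,-.2,0]]).round())
E
```

```text
[ 0.318 -0.222  0.   ] [ 0.323 -0.169  0.   ]
[ 0.33  -0.192  0.15 ] [ 0.334 -0.147  0.15 ]
[ 0.342 -0.162  0.3  ] [ 0.346 -0.124  0.3  ]
[[-18. 282.]
 [ 89. 342.]
 [148. 327.]]
```

View pics/f3_top.png

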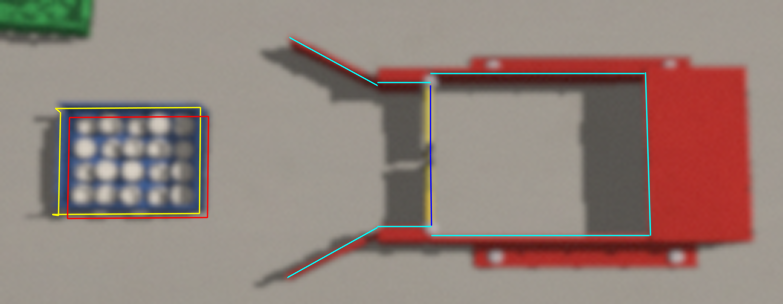

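View pics/f3_side.png

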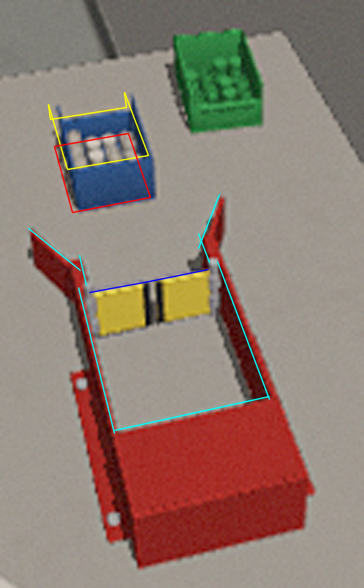

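Call:
carry_out(moves="0.02 0.413 0.307 0.1 0 0 1.307;0.02 0.413 0.307 0.1 0 0 1.307;0.02 0.413 0.307 0.1 0 0 1.307;0.02 0.413 0.307 0.1 0 0 1.307;0.02 0.413 0.307 0.1 0 0 1.307;0.02 0.413 0.307 0.1 0 0 1.307;0.02 0.413 0.307 0.1 0 0 1.307;0.02 0.413 0.307 0.1 0 0 1.307;0.02 0.413 0.307 0.1 0 0 1.307;0.02 0.413 0.307 0.1 0 0 1.307;0.02 0.413 0.307 0.1 0 0 1.307;0.02 0.413 0.307 0.1 0 0 1.307;0.02 0.413 0.307 0.1 0 0 1.307;0.02 0.413 0.307 0.1 0 0 1.307;0.02 0.413 0.307 0.1 0 0 1.307;0.02 0.413 0.307 0.1 0 0 1.307")

```text
clock: 3.5
tool_pos: [0.5005, 0.2355, 0.305]
orientation: [-180.0, 0.0, -91.4]
force: [0.2, -0.1, -0.1]
opening: 0.02
```

Call:
carry_out(moves="0.02 0 0 0.03 0 0 0;0.02 0 0 0.06 0 0 0;0.02 0 0 0.08 0 0 0;0.02 0 0 0.1 0 0 0;0.02 0 0 0.11 0 0 0;0.02 0 0 0.117 0 0 0;0.02 0 0 0.117 0 0 0")

```text
clock: 4.2
tool_pos: [0.5008, 0.2348, 0.1873]
orientation: [180.0, -0.0, -91.5]
force: [-0.5, 0.3, 0.6]
opening: 0.02
```

```bash
cat > look.py <<'E'
from h import *
import sys
tag=sys.argv[1]
a=ctrl.snapshot("top"); b=ctrl.snapshot("side")
i1,_=crop(a,130,150,300,150,1.85); i2,_=crop(b,170,110,150,220,1.9)
i1=cv2.resize(i1,(440,220)) if 0 else i1
H=max(i1.shape[0],i2.shape[0]); c=np.zeros((H,i1.shape[1]+i2.shape[1]-60,3),np.uint8)
c=np.zeros((H,i1.shape[1]+i2.shape[1],3),np.uint8); c[:i1.shape[0],:i1.shape[1]]=i1; c[:i2.shape[0],i1.shape[1]:]=i2
c=cv2.resize(c,None,fx=min(1,798/c.shape[1]),fy=min(1,798/c.shape[1])); cv2.imwrite(f"pics/{tag}.png",c)
o=ctrl.get_obs(); print(o["clock"],o["tool_pos"].round(4),o["force"].round(1))
E
python3 look.py l1
```

```text
4.3 [0.5012 0.235  0.1883] [ 0.   0.2 -0. ]
```

View pics/l1.png

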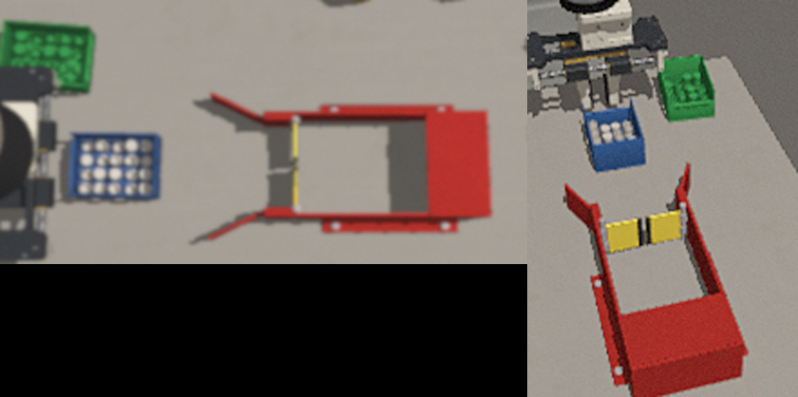

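Call:
carry_out(moves="0.02 0.015 0 0 0 0 0;0.02 0.025 0 0 0 0 0;0.02 0.03 0 0 0 0 0;0.02 0.035 0 0 0 0 0;0.02 0.04 0 0 0 0 0;0.02 0.05 0 0 0 0 0;0.02 0.06 0 0 0 0 0;0.02 0.07 0 0 0 0 0;0.02 0.08 0 0 0 0 0;0.02 0.09 0 0 0 0 0;0.02 0.1 0 0 0 0 0;0.02 0.11 0 0 0 0 0;0.02 0.12 0 0 0 0 0;0.02 0.125 0 0 0 0 0;0.02 0.13 0 0 0 0 0;0.02 0.13 0 0 0 0 0")

```text
clock: 5.9
tool_pos: [0.4971, 0.1037, 0.1874]
orientation: [179.9, -0.1, -91.5]
force: [-0.8, 1.0, -0.3]
opening: 0.0199
```

```bash
python3 look.py l2
```

```text
6.0 [0.4972 0.1043 0.1874] [-0.7 -0.1 -1. ]
```

View pics/l2.png

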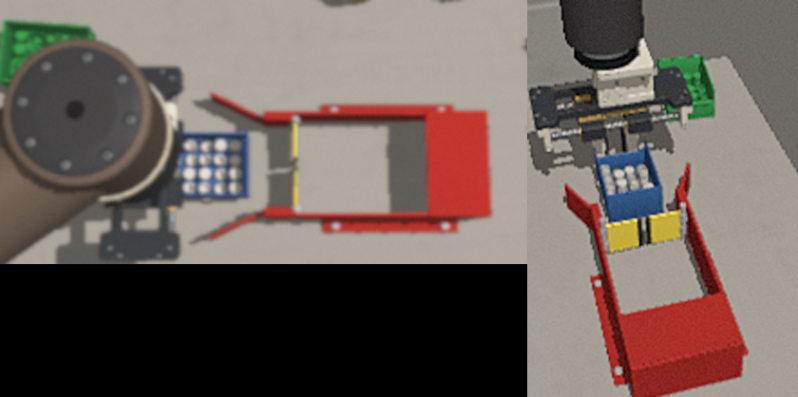

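Call:
carry_out(moves="0.02 0.01 0 0 0 0 0;0.02 0.02 0 0 0 0 0;0.02 0.03 0 0 0 0 0;0.02 0.04 0 0 0 0 0;0.02 0.05 0 0 0 0 0;0.02 0.06 0 0 0 0 0;0.02 0.07 0 0 0 0 0;0.02 0.08 0 0 0 0 0;0.02 0.09 0 0 0 0 0;0.02 0.1 0 0 0 0 0;0.02 0.11 0 0 0 0 0;0.02 0.11 0 0 0 0 0")

```text
clock: 7.2
tool_pos: [0.4943, -0.0068, 0.1876]
orientation: [179.9, -0.0, -91.6]
force: [-0.2, -0.5, 0.4]
opening: 0.0201
```

```bash
python3 look.py l3
```

```text
7.3 [ 0.4946 -0.0059  0.1877] [ 1.3 -0.3  0.5]
```

View pics/l3.png

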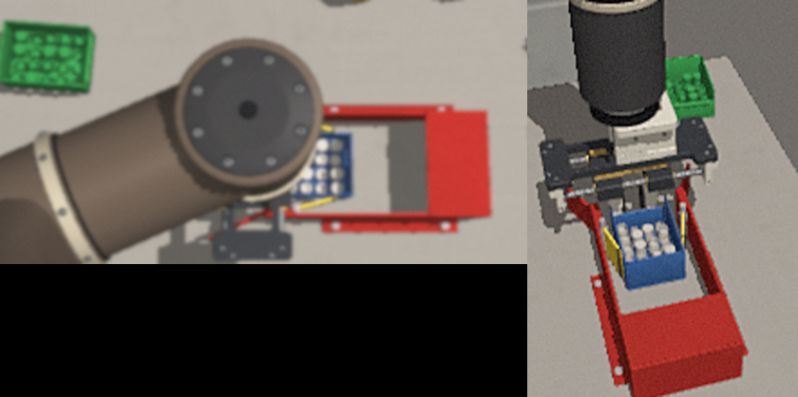

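The bin is between the open flaps and straight in the lane. I'll carry on.

Call:
carry_out(moves="0.02 0.01 0 0 0 0 0;0.02 0.02 0 0 0 0 0;0.02 0.03 0 0 0 0 0;0.02 0.04 0 0 0 0 0;0.02 0.05 0 0 0 0 0;0.02 0.06 0 0 0 0 0;0.02 0.07 0 0 0 0 0;0.02 0.08 0 0 0 0 0;0.02 0.09 0 0 0 0 0;0.02 0.1 0 0 0 0 0;0.02 0.105 0 0 0 0 0;0.02 0.11 0 0 0 0 0;0.02 0.11 0 0 0 0 0")

```text
clock: 8.6
tool_pos: [0.4914, -0.116, 0.1874]
orientation: [179.9, -0.0, -91.5]
force: [-0.5, -0.2, 0.2]
opening: 0.0198
```

```bash
python3 look.py l4
```

```text
8.7 [ 0.4915 -0.1155  0.1874] [0.3 0.1 0.2]
```

View pics/l4.png

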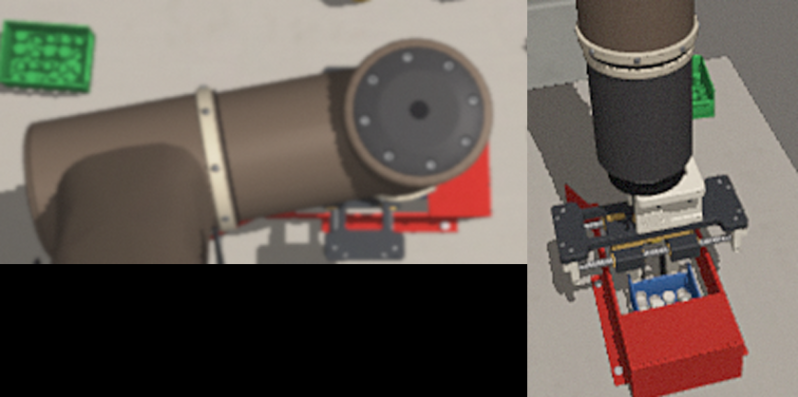

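The bin rear is at bay x of about 73 mm, beyond the 46 mm flap sweep. I'll ease back 2 mm, lift straight up, then retreat towards +y.

Call:
carry_out(moves="0.02 -0.002 0 0 0 0 0;0.02 -0.002 0 -0.01 0 0 0;0.02 -0.002 0 -0.03 0 0 0;0.02 -0.002 0 -0.06 0 0 0;0.02 -0.002 0 -0.1 0 0 0;0.02 -0.002 0 -0.14 0 0 0;0.02 -0.04 0 -0.17 0 0 0;0.02 -0.09 0 -0.18 0 0 0;0.02 -0.14 0 -0.18 0 0 0;0.02 -0.19 0 -0.18 0 0 0;0.02 -0.24 0 -0.18 0 0 0;0.02 -0.29 0 -0.18 0 0 0;0.02 -0.34 0 -0.18 0 0 0;0.02 -0.38 0 -0.18 0 0 0;0.02 -0.38 0 -0.18 0 0 0")

```text
clock: 10.2
tool_pos: [0.5015, 0.2691, 0.3681]
orientation: [-180.0, 0.0, -91.2]
force: [-0.3, -1.5, 0.4]
opening: 0.0201
```

```bash
python3 look.py l5;  python3 fit.py "(.491,-.172)" -1.5 "(.496,-.052)" -91.5 f5; python3 -c "
from h import *
p=ctrl.snapshot('top')
for l in ['bin_center','oil_bottle','setting_master']:
    for d in ctrl.mark_of(p,l): print(l,ray(p,d['at'][::-1],.0235 if 'bin' in l else 0).round(4),d['confidence'])
"
```

```text
10.3 [0.5012 0.2656 0.3678] [-0.2  0.6 -0. ]
bin_center [0.6221 0.2172 0.0235] 0.92
bin_center [ 0.4929 -0.1754  0.0235] 0.58
oil_bottle [ 0.6989 -0.1294  0.    ] 0.94
setting_master [ 0.696  -0.2481  0.    ] 0.73
```

View pics/l5.png

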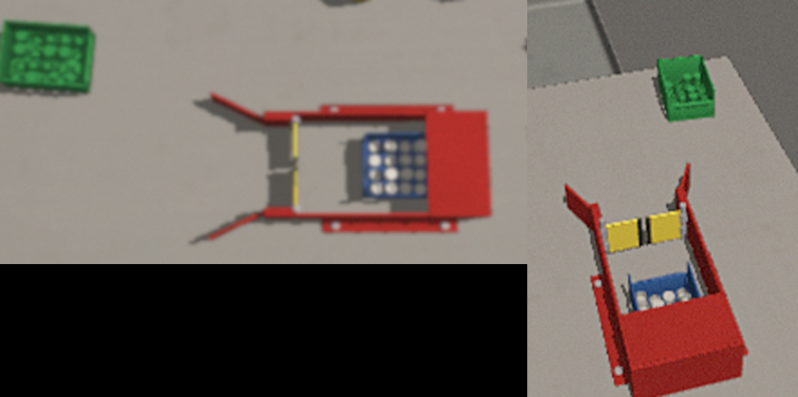

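View pics/f5_top.png

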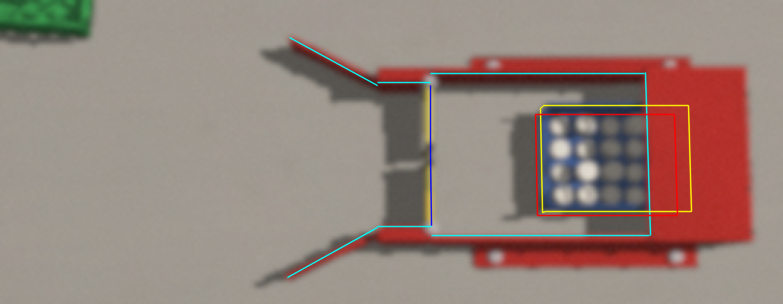

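View pics/f5_side.png

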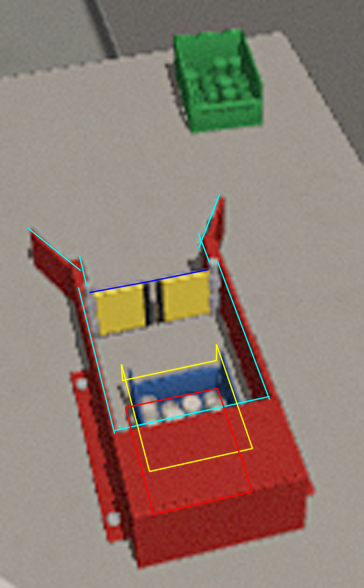

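The flaps look the same as at the start (top crop column 431): shut. The bin stands upright in the bay with its rear at about x = 73 mm. I'm handing in.

```bash
python3 -c "
from plant import ctrl
print(ctrl.close_job())"
```

```text
the job is handed in; nothing more can be done
None
```

The blue bin is in the red quarantine bay, standing upright, with both yellow flaps shut behind it. I pushed it in from behind with nearly closed fingers, never lifting it, then raised the gripper straight up and backed well clear. The job was handed in at about 10.5 s of the 51 s allowed.

**Last checks:**
- **Bin position:** in the top and side pictures the bin's rear wall is about 73 mm past the gate. The flaps sweep 46 mm, so it is clear of them.
- **Flaps:** both look the same as in the starting pictures, fully across the lane. I judged this by eye, as the networks do not report flap angles.
- **Other things:** the network's positions for the oil bottle and setting master shifted by up to about 11 mm from the first top-view reading. That is similar to the gap between the top and side cameras at the start, and the arm never came near either one. The green bin looks unmoved.
- **Forces:** the readings I took after each move were all under 2 N. I did not log the force during the moves.

**One disagreement with the task text:** the blue bin's low end wall faced away from the flaps at the start, not towards them. I chose the blue bin by colour, since green was excluded, and pushed it as it stood, on its low end wall. It therefore went in high wall first.

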